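Put the test masses back on their own vibration stands

ROBOT

A 7-joint arm with a two-finger parallel gripper is mounted at the origin on the work surface. World frame = base frame: x ahead of the robot, y to its left, z up, the work surface at z = 0. Lengths are in m, angles in rad, forces in N, time in s.
With the tool pointing down it reaches from about 0.425 to 1.025 m from the base axis. Payload 9.4 kg.
Tool frame: the origin (TCP) lies at the very end of the fingers, on their centre line; the grasp point (between the pads) lies 19 mm behind it; z points along the fingers, y is the direction in which the jaws open and shut (so a half turn about z gives the same grasp; the last joint's range is limited). The gripper opens to 93 mm and grips with 3 to 60 N. Pads are 15 mm wide; open, the fingers measure 128 mm over their backs; the gripper's body (75 mm by 188 mm) begins 65 mm behind the grasp point.
Start: joints at [-1.18, 0.599, -0.003, 1.599, 0.002, 0.943, -0.08], TCP at [0.327, 0.647, 0.219] pointing down, gripper open.
Joint ranges: [-2.57, 2.57], [-0.35, 1.97], [-1.29, 1.29], [0.11, 2.56], [-1.05, 4.19], [0.11, 1.86], [-2.63, 2.63]. Speed limits (rad/s): [2.22, 2.22, 3.01, 3.01, 3.14, 3.14, 3.14].

INTERFACE

Orientations are given as a unit quaternion [w, x, y, z].
In Python, from rig import r, hand, ik, monitor, optics, close_job, spotter gives the robot as it stands. The module is installed in compiled form; this text tells all that it offers. Calls block until the motion is done:
- r.movep(position, orientation): joint-space move of the TCP to a pose.
- r.move_straight(position, rot=None, max_speed=0.15, max_force=None): straight line of the TCP; rot=None keeps the orientation; max_speed is the mean speed in m/s. With max_force (N) it stops when the force on the tool has changed by that much, and returns True; else False.
- r.move_joints(angles): joint-space move.
- hand.command_gripper(opening): opening from 0.0 (shut) to 1.0 (fully open); the grip force is fixed at half the most; returns when the fingers have stopped.
- r.pause(seconds).
- ik(position, orientation): joint angles nearest the present ones, or None.
- monitor.read_state(): the state.
- optics.capture(name): name is "side" or "top"; returns a dict with "frame" (400x640x3 uint8, red, green, blue), "fx", "fy", "cx", "cy" (pixels), "rvec" (rotation vector, rad) and "tvec" (3), from world to camera coordinates, as OpenCV has them. Camera axes: x right, y down, z forward; pixel columns grow to the right and rows downward; lengths in m; the calibration is good to about 2 mm. A picture is of the moment at which its call begins. There is no depth.
A pose or a line that the arm cannot do raises r.Unreachable and nothing moves.
- close_job(): hands the job in, once; it reports no verdict.
Trained networks look in the newest picture that a camera, given by its name, has taken for a name from the list of things; names that differ only in an ending like _2 or _b are one class to them, and where a whole thing is asked for, a point or a joint stands for the part that bears it (a point fixed in the world has none). Each returns a list of dicts, best first, with "confidence" (0 to 1); they miss things now and then, are a little off and sometimes report something else, mostly with a low value. They report only what shows in the picture. A call takes as long as a camera call. They do not tell look-alikes from the thing itself.
- spotter.find_in(camera, label): "rect" ([left, top, width, height] in pixels, round what is visible of it).
- spotter.tip_of(camera, label): "uv" ([column, row] in pixels: a listed point, or the origin of a listed thing).
The state is a dict: "time_s": time; "q": joint angles; "qd": joint speeds; "joint_efforts": joint torques, N m; "ee_pos": TCP position; "ee_rot": TCP orientation; "ft_force": force on the tool from outside, world axes, zero at the start; "moment": the same for the moment, N m; "finger_gap": opening from 0.0 (shut) to 1.0 (fully open).
Only numpy, scipy, OpenCV 4.12 (cv2) and the standard library are available. Lean on these libraries where they do the work, as an engineer would, in place of code of your own. Each camera call takes 0.05 s, during which the arm holds its last target. There are 200 camera calls.

TASK

The three aluminium test masses each stand on the wrong vibration stand: put the small round mass on the short stand, the square mass on the middle-length stand and the large round mass on the long stand, each upright, centred on the round seat and let go. Use the spare rubber-topped block as the half-way place for one of them. Never let a mass topple or come down on the bench top or on the foot of a stand, and leave the hammer, the blue junction box and the black sensor case where they are.

Things in the scene. Friction and masses are not known exactly. Their poses are not given: they have to be found in the camera images.
- small_mass_mid (a point): small round aluminium test mass: upright cylinder 32 mm in diameter, 54 mm high, about 0.12 kg, loose. This point is its centre, 27 mm above its underside; z is its axis
- square_mass_mid (a point): square aluminium test mass: upright block 40 x 40 mm and 60 mm high, about 0.26 kg, loose. This point is its centre, 30 mm above its underside; x and y are normal to its flat sides, z up
- large_mass_mid (a point): large round aluminium test mass: upright cylinder 54 mm in diameter, 64 mm high, about 0.4 kg, loose. This point is its centre, 32 mm above its underside; z is its axis
- short_stand_seat (a point): short test stand, fixed to the bench: aluminium foot plate 140 x 70 x 10 mm with a clamp block near each end and a steel strip 30 mm wide between them (140 mm long over all, along its x axis; the clamps reach 52 mm above the bench, bolt heads on them 54 mm). In the middle of the strip is a flat round dark steel seat, 64 mm in diameter. This point is the centre of the seat's top face, 50 mm above the bench; z up
- middle_stand_seat (a point): middle-length test stand, fixed to the bench: aluminium foot plate 190 x 70 x 10 mm with a clamp block near each end and a steel strip 30 mm wide between them (190 mm long over all, along its x axis; the clamps reach 52 mm above the bench, bolt heads on them 54 mm). In the middle of the strip is a flat round dark steel seat, 64 mm in diameter. This point is the centre of the seat's top face, 50 mm above the bench; z up
- long_stand_seat (a point): long test stand, fixed to the bench: aluminium foot plate 240 x 70 x 10 mm with a clamp block near each end and a steel strip 30 mm wide between them (240 mm long over all, along its x axis; the clamps reach 52 mm above the bench, bolt heads on them 54 mm). In the middle of the strip is a flat round dark steel seat, 64 mm in diameter. This point is the centre of the seat's top face, 50 mm above the bench; z up
- spare_top (a point): spare block, fixed: wooden block 90 x 90 mm with a flat black rubber top, empty at the start. This point is the centre of its top, 30 mm above the bench; z up
- hammer_head (a point): bystander: loose impact hammer lying on the bench on the far side of the stands; handle 22 mm thick and 210 mm long, steel head 32 mm thick and 93 mm long. This point is the centre of the head; the handle runs from it along -y
- junction_box_mid (a point): bystander: loose blue junction box 60 x 100 x 35 mm with three sockets on top. This point is its centre
- sensor_case_mid (a point): bystander: loose black sensor case 80 x 120 x 30 mm. This point is its centre
Things that resemble listed ones, but are neither listed nor needed, are in the scene too. What is shaped like the part that bears small_mass_mid but purple is not meant. Leave any brown look-alike of the part that bears middle_stand_seat alone.

How it is judged:
On the way:
1. one of the masses stands upright and let go on the spare block (((horizontal distance between small_mass_mid and spare_top below 0.045 m and z of small_mass_mid in the frame of spare_top between 0.021 and 0.033 m and angle between small_mass_mid's own z axis and vertical below 0.1 rad and contact force between small_mass and the fingers below 0.3 N) or (horizontal distance between square_mass_mid and spare_top below 0.045 m and z of square_mass_mid in the frame of spare_top between 0.024 and 0.036 m and angle between square_mass_mid's own z axis and vertical below 0.1 rad and contact force between square_mass and the fingers below 0.3 N) or (horizontal distance between large_mass_mid and spare_top below 0.045 m and z of large_mass_mid in the frame of spare_top between 0.026 and 0.038 m and angle between large_mass_mid's own z axis and vertical below 0.1 rad and contact force between large_mass and the fingers below 0.3 N))), for 0.2 s.
At the end, for the whole second after the job is handed in: Small round mass on the short stand, square on the middle one, large round on the long one: each within 12 mm of the seat centre, resting on it (height within 6 mm), upright within 0.1 rad, released, at rest; hammer, junction box and sensor case within 30 mm of their start (horizontal distance between small_mass_mid and short_stand_seat below 0.012 m and z of small_mass_mid in the frame of short_stand_seat between 0.021 and 0.033 m and angle between each of small_mass_mid, square_mass_mid, large_mass_mid's own z axis and vertical below 0.1 rad and contact force between each of small_mass, square_mass, large_mass and the fingers below 0.3 N and linear speed of each of small_mass, square_mass, large_mass below 0.02 m/s and horizontal distance between square_mass_mid and middle_stand_seat below 0.012 m and z of square_mass_mid in the frame of middle_stand_seat between 0.024 and 0.036 m and horizontal distance between large_mass_mid and long_stand_seat below 0.012 m and z of large_mass_mid in the frame of long_stand_seat between 0.026 and 0.038 m and distance of each of hammer_head, junction_box_mid, sensor_case_mid from where it was at the start of the episode below 0.03 m); the robot touches nothing.
It fails at once if a mass is set down on, or falls to, the bench top or the foot of a stand (height (world z) of small_mass_mid below 0.041 m or height (world z) of square_mass_mid below 0.044 m or height (world z) of large_mass_mid below 0.046 m).
It fails at once if a mass is tipped over (angle between any of small_mass_mid, square_mass_mid, large_mass_mid's own z axis and vertical above 0.7 rad).
It fails at once if the hammer, junction box or sensor case is pushed about (30 mm) (distance of any of hammer_head, junction_box_mid, sensor_case_mid from where it was at the start of the episode above 0.03 m).
It also fails if it takes over 125 s, if anything falls off the work surface, if the arm or the gripper's body presses on something with over 40 N, if the wrist force passes 120 N, or if a joint passes its speed limit or range.

## Working session

There is one attempt and no reset: what is moved stays moved. The work goes in short steps, each a Python script; the robot and the scene stay as the last script left them, time stands still between calls to the robot, and variables do not carry over. Pictures are saved under pics/ and viewed, about 12 in all and at most 16, crops included, and the job is handed in when it is done.

```bash
mkdir -p pics; cat > h.py <<'E'
import numpy as np, cv2
from rig import r, hand, ik, monitor, optics, close_job, spotter
def cap(n,save=None):
    c=optics.capture(n)
    if save: cv2.imwrite(f'pics/{save}.png',c['frame'][...,::-1])
    c['K']=np.array([[c['fx'],0,c['cx']],[0,c['fy'],c['cy']],[0,0,1.]]); c['R']=cv2.Rodrigues(np.array(c['rvec'],float))[0]; c['t']=np.array(c['tvec'],float)
    return c
def onplane(c,uv,z):
    d=c['R'].T@np.linalg.inv(c['K'])@np.array([uv[0],uv[1],1.]); o=-c['R'].T@c['t']
    return o+d*(z-o[2])/d[2]
def proj(c,p):
    return cv2.projectPoints(np.array(p,float).reshape(-1,3),c['R'],c['t'],c['K'],None)[0].reshape(-1,2)
E
python3 - <<'E'
from h import *
Z=dict(small_mass_mid=.077,square_mass_mid=.08,large_mass_mid=.082,short_stand_seat=.05,middle_stand_seat=.05,long_stand_seat=.05,spare_top=.03,hammer_head=.016,junction_box_mid=.0175,sensor_case_mid=.015)
for n in('top','side'):
    c=cap(n,n+'0'); print(n,-c['R'].T@c['t'],c['R'][2],c['fx'])
    for k,z in Z.items():
        for d in spotter.tip_of(n,k)[:3]: print(n,k,round(d['confidence'],2),np.round(d['uv'],1),np.round(onplane(c,d['uv'],z),3)[:2])
print(monitor.read_state()['time_s'],monitor.read_state()['ee_rot'])
E
```

```text
top [0.41188611 0.01097875 1.07814095] [ 0.04969631 -0.00768126 -0.99873484] 440.8550126153317
top small_mass_mid 0.62 [276.5 197.3] [0.461 0.095]
top small_mass_mid 0.59 [230.3 212.3] [0.428 0.199]
top small_mass_mid 0.55 [231.  173.7] [0.516 0.198]
top square_mass_mid 0.97 [173.9 185. ] [0.49  0.327]
top large_mass_mid 0.76 [362.9 196.7] [ 0.461 -0.101]
top short_stand_seat 0.93 [358.6 198.6] [ 0.458 -0.095]
top middle_stand_seat 0.71 [189.2 319.9] [0.182 0.298]
top middle_stand_seat 0.24 [432.  76.] [ 0.748 -0.272]
top long_stand_seat 0.87 [176.8 188.2] [0.485 0.329]
top spare_top 0.74 [472.2 194.6] [ 0.467 -0.368]
top hammer_head 0.9 [268.7  78.8] [0.754 0.118]
top junction_box_mid 0.91 [431.8  80.3] [ 0.748 -0.28 ]
top sensor_case_mid 0.94 [202.1  86.6] [0.736 0.281]
top sensor_case_mid 0.49 [271.9  78.3] [0.756 0.111]
side [ 0.3898638  -1.02950363  0.70120499] [ 0.06168936  0.85986428 -0.50678186] 451.6208763470748
side small_mass_mid 0.76 [313.7 185.2] [0.456 0.098]
side small_mass_mid 0.67 [328.8 185.2] [0.499 0.095]
side small_mass_mid 0.53 [301.6 183.6] [0.422 0.11 ]
side square_mass_mid 0.54 [316.  148.4] [0.479 0.345]
side large_mass_mid 0.91 [317.  221.8] [ 0.452 -0.098]
side short_stand_seat 0.89 [317.5 233. ] [ 0.453 -0.101]
side short_stand_seat 0.29 [318.5 152.2] [0.49  0.379]
side middle_stand_seat 0.97 [221.8 165.7] [0.171 0.297]
side middle_stand_seat 0.69 [318.2 193.2] [0.469 0.098]
side long_stand_seat 0.97 [318. 160.] [0.484 0.318]
side spare_top 0.87 [328.8 313.7] [ 0.459 -0.359]
side spare_top 0.52 [312.7 184.7] [0.458 0.186]
side hammer_head 0.73 [410.7 197.8] [0.747 0.111]
side hammer_head 0.57 [314.5 186.4] [0.465 0.2  ]
side junction_box_mid 0.58 [452.2 283.1] [ 0.746 -0.272]
side sensor_case_mid 0.71 [330.9 314.1] [ 0.464 -0.346]
side sensor_case_mid 0.68 [395.7 169.7] [0.743 0.298]
1.1 [ 3.23472171e-05  2.31782559e-01  9.72767621e-01 -8.22234514e-06]
```

View pics/top0.png

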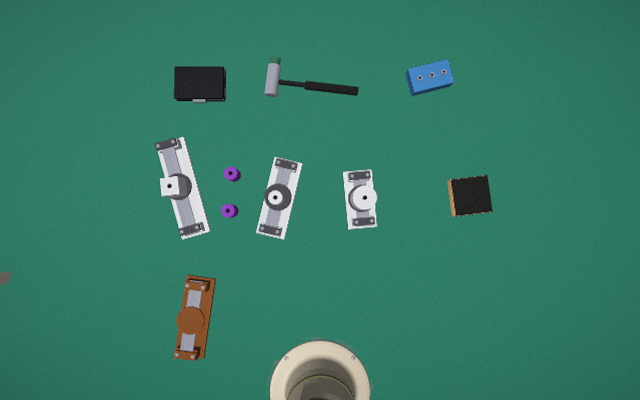

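View pics/side0.png

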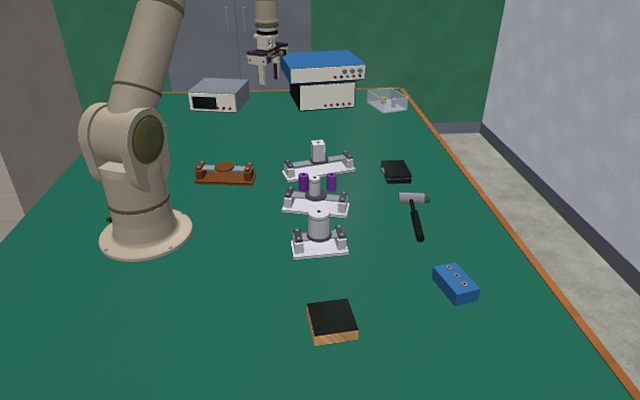

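Top view: the square mass (174,185) is on the long stand, the small one (276,197) on the middle stand and the large one (364,197) on the short stand. The spare block (471,195) is empty. Look-alikes are the purple cylinders at (231,173) and (229,211) and the brown stand at (190,319). In the side view the real small mass is the grey one at (314,186), between the purple ones. I'll measure precisely and check in a crop.

```bash
python3 - <<'E'
from h import *
c=cap('top'); im=c['frame'].astype(int)
# rectify on plane z=0.01: x 0.35..0.60, y 0.43..-0.43 ; 1mm/px *... 
S=1000;x1,y1=.62,.45
cor=[[x1,y1,.01],[x1,-.45,.01],[.32,-.45,.01],[.32,y1,.01]]
src=proj(c,cor).astype(np.float32)
W,H=int(.9*S),int(.3*S); dst=np.float32([[0,0],[W,0],[W,H],[0,H]])
M=cv2.getPerspectiveTransform(src,dst); rect=cv2.warpPerspective(c['frame'],M,(W,H),flags=cv2.INTER_CUBIC)
for name,uv,L in(('long',(177,188),.24),('middle',(278,197),.19),('short',(360,199),.14)):
    g=rect.astype(int); m=((g.max(2)-g.min(2)<35)).astype(np.uint8)
    p=onplane(c,uv,.01); px=(int((y1-p[1])*S),int((x1-p[0])*S))
    n,lab,st,cen=cv2.connectedComponentsWithStats(m)
    l=lab[px[1],px[0]]; 
    if l==0: print('bg',name)
    cnt=max(cv2.findContours((lab==l).astype(np.uint8),0,1)[0],key=cv2.contourArea)
    # robust fit of model rectangle: maximise IoU
    from scipy.optimize import minimize
    mm=(lab==l).astype(np.float32); mm=cv2.GaussianBlur(mm,(0,0),2)
    u,v=np.meshgrid(np.linspace(-.5,.5,121),np.linspace(-.5,.5,61))
    u2,v2=np.meshgrid(np.linspace(-.56,.56,135),np.linspace(-.62,.62,75))
    def f(q):
        a=q[2]
        def s(u,v,Lx,Ly):
            X=u*Lx*S;Y=v*Ly*S
            return cv2.remap(mm,(q[0]+X*np.cos(a)-Y*np.sin(a)).astype(np.float32),(q[1]+X*np.sin(a)+Y*np.cos(a)).astype(np.float32),1)
        return s(u2,v2,L,.07).mean()*1.12*1.24-2*s(u,v,L,.07).mean()
    (cx,cy),wh,_=cv2.minAreaRect(cnt); best=None
    for a in np.arange(0,180,5):
        r0=minimize(f,[cx,cy,np.radians(a)],method='Nelder-Mead',options=dict(initial_simplex=[[cx,cy,np.radians(a)],[cx+8,cy,np.radians(a)],[cx,cy+8,np.radians(a)],[cx,cy,np.radians(a+5)]]))
        if best is None or r0.fun<best.fun: best=r0
    q=best.x; b=cv2.boxPoints(((q[0],q[1]),(L*S,70),np.degrees(q[2])))
    cv2.polylines(rect,[b.astype(int)],True,(255,0,0),1)
    print(name,'minrect',np.round(wh),'fit centre',x1-q[1]/S,y1-q[0]/S,'fun',best.fun)
    # seat circle in image
    ctr=[x1-q[1]/S,y1-q[0]/S,.05]; 
    t=np.linspace(0,6.28,60); P=np.c_[ctr[0]+.032*np.cos(t),ctr[1]+.032*np.sin(t),t*0+.05]
    uvc=proj(c,P); uvr=cv2.perspectiveTransform(uvc[None].astype(np.float32),M)[0]
    cv2.polylines(rect,[uvr.astype(int)],True,(255,255,0),1)
cv2.imwrite('pics/rect.png',cv2.resize(rect[:, :500],None,fx=1.6,fy=1.6)[...,::-1])
f=c['frame']; cr=np.hstack([cv2.resize(f[165:215,x:x+50],(400,400),interpolation=cv2.INTER_CUBIC) for x in(150,252)])
cr2=np.hstack([cv2.resize(f[172:222,338:388],(400,400),interpolation=2),cv2.resize(f[170:220,446:496],(400,400),interpolation=2)])
cv2.imwrite('pics/masses.png',cv2.resize(np.vstack([cr,cr2]),(600,600))[...,::-1])
E
```

```text
long minrect [245.  91.] fit centre 0.49109237682897605 0.32784374511629544 fun -0.911705493927002
middle minrect [ 73. 192.] fit centre 0.46402129686373994 0.09435510191378743 fun -0.9339215159416199
short minrect [142.  78.] fit centre 0.4596658934368668 -0.10134362639221078 fun -0.9173870086669922
```

View pics/rect.png

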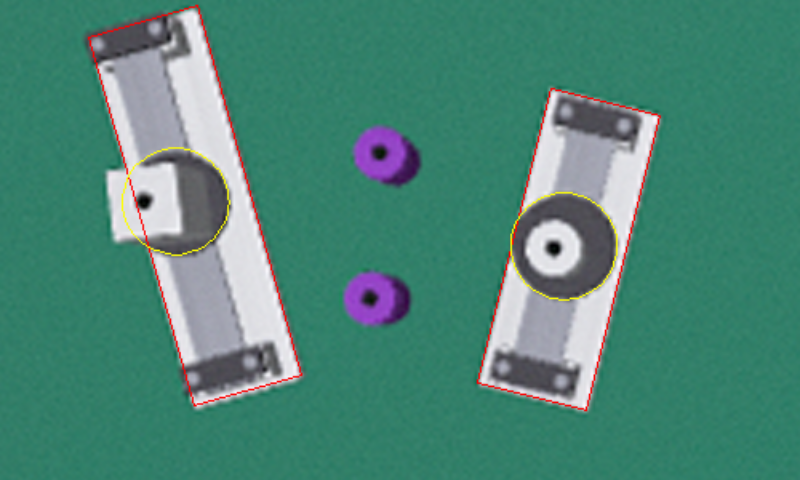

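View pics/masses.png

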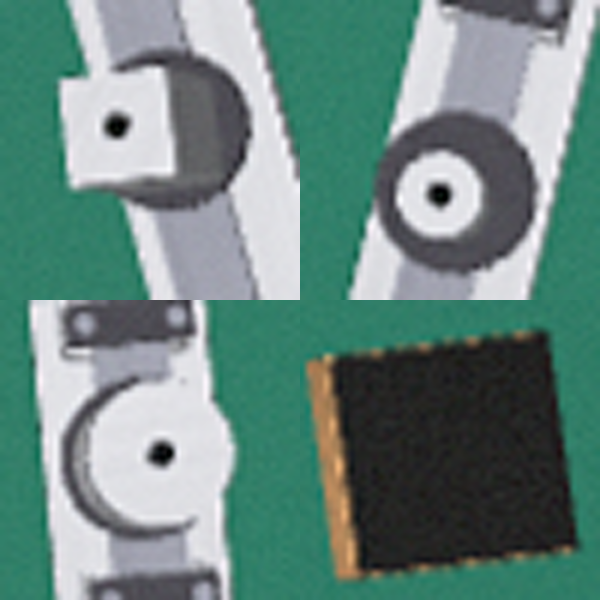

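The model overlays match the plate edges and seat rims closely, and the grey cylinder at (275,197) is confirmed as the small mass. From the crop, the hole centres on top are: square (169.1,185.6), small (274.9,197.1) and large (364.5,197.3). The spare block's top centre is (471.3,195.3). First transfer: large mass to the spare block.

```bash
cat >> h.py <<'E'
SEAT=dict(long=(.4911,.3278,.05),middle=(.4640,.0944,.05),short=(.4597,-.1013,.05))
HALF=dict(small=.027,square=.030,large=.032)
def Q(a): return [0,np.cos(a/2),np.sin(a/2),0]   # tool x at yaw a, jaws at a-90deg
def yaws(a0,pts):
    out=[]
    for a in a0:
        qs=[ik([*p[:2],z],Q(a)) for p in pts for z in(.06,.2)]
        if all(q is not None for q in qs): out.append((np.max(np.abs(np.array(qs)[:,6])),a))
    return sorted(out)
def transfer(m,src,dst,a,save=None):
    g=HALF[m]+.004-.019
    r.movep([*src[:2],.2],Q(a)); hand.command_gripper(1.0)
    print('hit down',r.move_straight([*src[:2],src[2]+g],max_speed=.12,max_force=15))
    hand.command_gripper(0.0); print('gap',monitor.read_state()['finger_gap']*.093)
    r.move_straight([*src[:2],.2],max_speed=.12)
    s=monitor.read_state(); print('held',s['finger_gap']*.093,s['ft_force'])
    r.movep([*dst[:2],.2],Q(a))
    r.move_straight([*dst[:2],dst[2]+g+.015],max_speed=.15)
    print('touch',r.move_straight([*dst[:2],dst[2]+g-.001],max_speed=.03,max_force=4))
    s=monitor.read_state(); print('z err',s['ee_pos'][2]-dst[2]-g)
    hand.command_gripper(1.0); r.pause(.2)
    r.move_straight([*dst[:2],.2],max_speed=.12)
    s=monitor.read_state(); print('t',s['time_s'],s['finger_gap'],s['ft_force'])
E
python3 - <<'E'
from h import *
import json
c=cap('top')
P={}
for k,uv,z in(('square',(169.1,185.6),.11),('small',(274.9,197.1),.104),('large',(364.5,197.3),.114),('spare',(471.3,195.3),.03)):
    P[k]=onplane(c,uv,z)[:2].tolist(); print(k,np.round(P[k],4))
e=[onplane(c,(150+x/6-.4,165+y/6-.4),.11) for x,y in((60,80),(165,68),(177,178),(72,187))]
b=cv2.minAreaRect(np.float32([p[:2] for p in e])*1000)
print('sq',b,[np.degrees(np.arctan2(*(e[i]-e[j])[[1,0]])) for i,j in((0,3),(1,2))])
json.dump(P,open('P.json','w'))
A=np.radians(np.arange(-180,180,15))
for n,p in(('l1',(P['large'],P['spare'])),('sm',(P['small'],SEAT['short'])),('l2',(P['spare'],SEAT['long']))): print(n,[(round(q,2),round(float(np.degrees(a)))) for q,a in yaws(A,p)[:5]])
print('sq',yaws(np.radians([6.3,96.3,-83.7,-173.7]),(P['square'],SEAT['middle'])))
E
```

```text
square [0.4867 0.3276]
small [0.4603 0.0959]
large [ 0.4582 -0.1011]
spare [ 0.4655 -0.3661]
sq ((485.5763244628906, 327.0360412597656), (40.99738311767578, 38.55722427368164), 6.7186198234558105) [np.float64(7.00046073219785), np.float64(6.718596408558116)]
l1 [(np.float64(0.48), 30), (np.float64(0.49), 45), (np.float64(0.69), 60), (np.float64(0.69), 15), (np.float64(0.88), 75)]
sm [(np.float64(0.34), 75), (np.float64(0.36), 90), (np.float64(0.55), 60), (np.float64(0.58), 105), (np.float64(0.77), 45)]
l2 [(np.float64(0.88), 75), (np.float64(0.91), 60), (np.float64(1.08), 90), (np.float64(1.12), 45), (np.float64(1.28), 105)]
sq [(np.float64(0.40975175074982), np.float64(1.6807520696705394)), (np.float64(1.3038323056922676), np.float64(-3.03163691071415)), (np.float64(1.6585157270170001), np.float64(0.10995574287564276)), (np.float64(2.5939181068267354), np.float64(-1.460840583919254))]
```

```bash
python3 - <<'E'
from h import *
import json
P=json.load(open('P.json'))
transfer('large',(*P['large'],.05),(*P['spare'],.03),np.radians(40))
r.movep([.46,.1,.25],Q(np.radians(80)))
cap('side','s1'); f=cap('top')['frame']
s=cv2.imread('pics/s1.png')
cv2.imwrite('pics/c1.png',cv2.resize(np.hstack([s[110:360,230:420],f[140:390,400:560,::-1]]),None,fx=2,fy=2))
E
```

```text
hit down False
gap 0.05391969796403249
held 0.05395442241699832 [ 0.23558287  0.02371707 -4.48012347]
touch True
z err -0.00017743740192036409
t 12.375 1.0018474546854441 [-1.01247134  0.27877514  0.21331725]
```

View pics/c1.png

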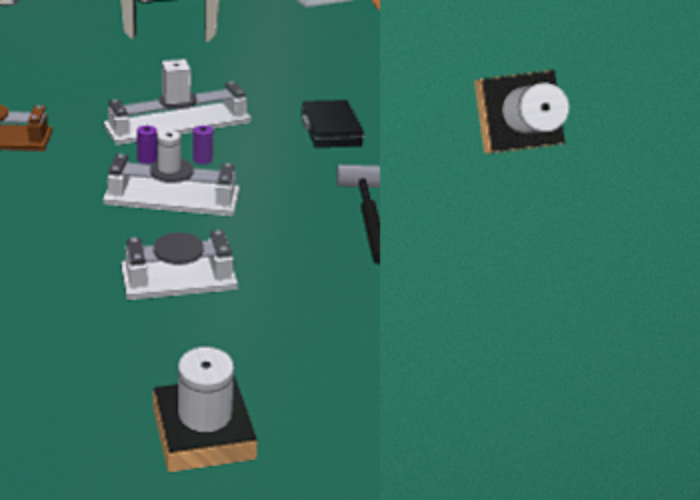

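The large mass (side crop 205,390) stands upright on the spare block. The short stand's seat is free and nothing else has moved. Next come the small and square masses.

```bash
python3 - <<'E'
from h import *
import json
P=json.load(open('P.json'))
transfer('small',(*P['small'],.05),SEAT['short'],np.radians(80))
r.movep([.49,.33,.25],Q(np.radians(96.7)))
s=cap('side','s2')['frame']
cv2.imwrite('pics/c2.png',cv2.resize(s[110:360,230:420,::-1],None,fx=2,fy=2))
E
```

```text
hit down False
gap 0.03163802532608232
held 0.03143389308225079 [ 0.19507842  0.08568271 -0.81830969]
touch True
z err -0.0003053546278599488
t 23.1833 1.0036170709845316 [-0.19328322 -0.03322759 -0.60490464]
```

View pics/c2.png

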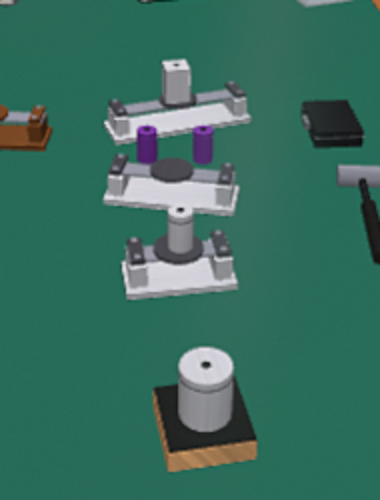

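The small mass (180,230) is centred and upright on the short stand. The square mass is next, then the large one.

```bash
python3 - <<'E'
from h import *
import json
P=json.load(open('P.json'))
transfer('square',(*P['square'],.05),SEAT['middle'],np.radians(96.8))
r.movep([.465,-.36,.25],Q(np.radians(70)))
s=cap('side','s3')['frame'];f=cap('top')['frame']
cv2.imwrite('pics/c3.png',cv2.resize(np.hstack([s[110:310,230:420,::-1],f[110:310,150:350,::-1]]),None,fx=2,fy=2))
E
```

```text
hit down False
gap 0.04006397087102053
held 0.039722946931022116 [ 0.28004234  0.47064949 -2.46178043]
touch True
z err -0.00032997654020103587
t 33.65 1.001832365895464 [1.24169965 0.30593185 0.47064766]
```

View pics/c3.png

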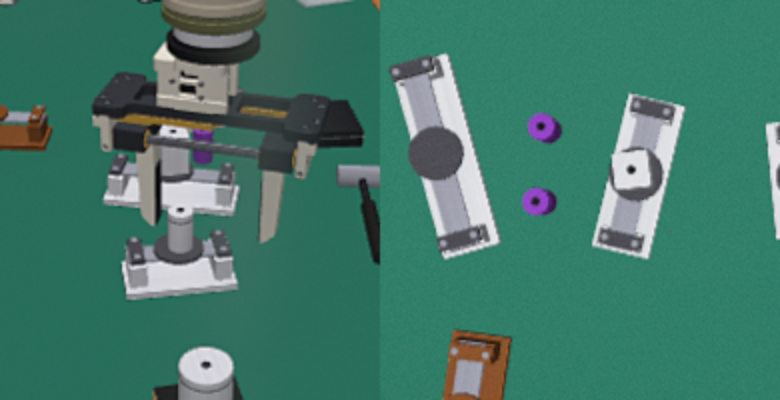

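The square mass (top crop 632,170) is on the middle seat and the long seat is free. Now the large mass goes to the long stand, followed by a numeric check of all three.

```bash
python3 - <<'E'
from h import *
import json
P=json.load(open('P.json'))
transfer('large',(*P['spare'],.03),SEAT['long'],np.radians(70))
r.movep([.45,-.45,.3],Q(np.radians(40)))
s=cap('side','s4')['frame'];c=cap('top','t4');f=c['frame']
Z=dict(small=(.104,'short'),square=(.11,'middle'),large=(.114,'long'))
for k,(h,st) in Z.items():
    S=np.array(SEAT[st]); uv=proj(c,[S[0],S[1],h])[0]
    x,y=np.round(uv).astype(int); w=5; g=255.-f[y-w:y+w+1,x-w:x+w+1].mean(2); g=np.clip(g-110,0,None)
    yy,xx=np.mgrid[-w:w+1,-w:w+1]; hole=[x+(g*xx).sum()/g.sum(),y+(g*yy).sum()/g.sum()]
    print(k,'hole offset mm',np.round((onplane(c,hole,h)[:2]-S[:2])*1000,1))
    for cam,cc in(('top',c),):
        for d in spotter.tip_of(cam,k+'_mass_mid')[:2]: print(d['confidence'],np.round((onplane(cc,d['uv'],.05+HALF[k])[:2]-S[:2])*1000,1))
for k,z in(('hammer_head',.016),('junction_box_mid',.0175),('sensor_case_mid',.015)):
    for d in spotter.tip_of('top',k)[:1]: print(k,np.round(d['uv']))
cv2.imwrite('pics/c4.png',cv2.resize(np.hstack([s[110:310,230:420,::-1],f[110:310,150:390,::-1]]),None,fx=1.8,fy=1.8))
E
```

```text
hit down False
gap 0.053744540768668504
held 0.05355146064500246 [ 0.34662912 -0.39651532 -4.02332525]
touch True
z err -0.00018919589496238856
t 45.6917 0.9997678278144598 [-0.83547055 -0.23403608  0.26191694]
small hole offset mm [nan nan]
0.74 [-29.2 298.6]
0.57 [ 58.6 296.9]
square hole offset mm [1.9 0.4]
0.95 [ 8.8 -0. ]
large hole offset mm [ 2.  -1.2]
0.84 [ 1.5 -0. ]
hammer_head [269.  79.]
junction_box_mid [429.  78.]
sensor_case_mid [201.  86.]<stdin>:11: RuntimeWarning: invalid value encountered in scalar divide
```

View pics/c4.png

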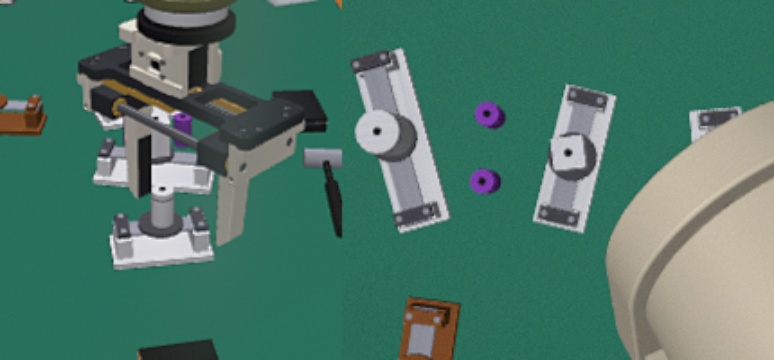

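The square and large masses are centred within about 2 mm. The arm hides the small mass from the top camera, so I'll retreat to the start pose and check again.

```bash
python3 - <<'E'
from h import *
q=monitor.read_state()['q']; print(np.round(q,2))
r.movep([.5,-.1,.32],Q(np.radians(70))); r.movep([.35,.62,.3],Q(np.radians(130)))
s=cap('side')['frame'];c=cap('top','t5');f=c['frame']
for k,h,st in(('small',.104,'short'),('square',.11,'middle'),('large',.114,'long')):
    S=np.array(SEAT[st]); x,y=np.round(proj(c,[S[0],S[1],h])[0]).astype(int); w=4
    g=np.clip(145.-f[y-w:y+w+1,x-w:x+w+1].mean(2),0,None); yy,xx=np.mgrid[-w:w+1,-w:w+1]
    print(k,np.round((onplane(c,[x+(g*xx).sum()/g.sum(),y+(g*yy).sum()/g.sum()],h)[:2]-S[:2])*1000,1))
for k,z in(('hammer_head',.016),('junction_box_mid',.0175),('sensor_case_mid',.015)):
    d=spotter.tip_of('top',k)
    if d: print(k,np.round(d[0]['uv'],1),np.round(onplane(c,d[0]['uv'],z)[:2],3))
print(monitor.read_state()['time_s'])
cv2.imwrite('pics/c5.png',cv2.resize(np.hstack([s[110:310,230:420,::-1],f[110:310,150:390,::-1]]),None,fx=1.8,fy=1.8))
E
```

```text
[ 0.06  0.61  1.07  1.76 -0.59  1.13  0.44]
small [ 2.  -0.3]
square [1.8 0.2]
large [ 1.9 -1.2]
hammer_head [273.7  81.5] [0.747 0.106]
junction_box_mid [430.8  77.9] [ 0.754 -0.278]
sensor_case_mid [199.8  85.1] [0.739 0.286]
53.0417
```

View pics/c5.png

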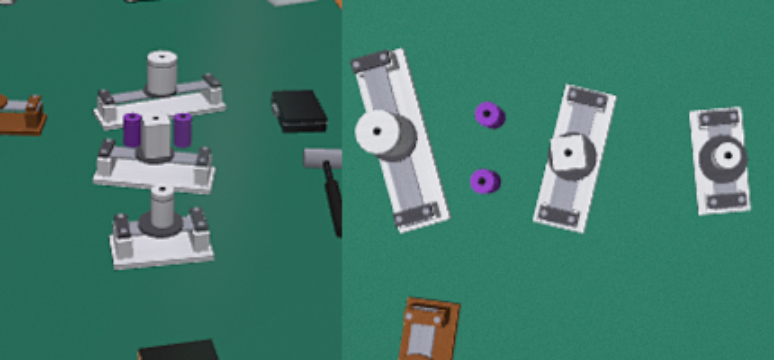

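All three masses stand upright on the right seats: small (side crop 162,210), square (155,138) and large (162,75). The bystanders are unmoved and the arm is clear.

```bash
python3 -c "from rig import close_job; close_job()"
```

```text
the job is handed in; nothing more can be done
```

All three masses are on their correct stands, and I handed the job in at about 53 s of robot time. The order was large to the spare block, small to the short stand, square to the middle stand, then large to the long stand.

**Last checks:**
- **Masses:** the hole on top of each mass was within about 2.3 mm of its seat centre. Both views show all three upright, and the gripper had let go and backed away.
- **Bystanders:** the detector puts the hammer, junction box and sensor case within about 14 mm of their first readings. I take that as detector noise, since the arm never went near them.
- **Failed or disagreed:** the first check of the small mass failed because the arm blocked the top camera; the repeat was good. One detector reading put the square mass 9 mm off centre, while its hole measured about 2 mm and the picture showed it centred, so I trusted the hole.

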